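Gauge the depth of the sample well

TASK

Carry the depth gauge over to the block heater and stand its foot flat on the metal block over the small empty well, between the two vials. Push the rod gently down the well until you feel it bottom - never press it hard against the bottom - and then let go, leaving the gauge standing square with the rod resting on the bottom so that its travel can be read. Leave the vials in their wells and everything else where it is.

Things in the scene. Friction and masses are not known exactly. Their poses are not given: they have to be found in the camera images.
- gauge: Steel depth gauge, 0.36 kg in all, standing on the bench. A foot bar 60 (its x) x 30 (its y) x 14 mm high with a 22 x 22 mm hub on it up to 32 mm, and a rod sliding vertically through its middle with a square knob on top. Origin: centre of the foot's flat underside; z up.
- rod (a joint): Travel of the gauge's rod (m): 0 = fully up, as at the start, nose 1.5 mm inside the foot's underside; it grows as the rod goes down, to 0.075 at most. The rod slides against a steady drag of about 1.5 N, less than the foot weighs, and stays where it is left. Lifted by its knob, the rod is at its upper stop and carries the whole gauge.
- knob (a point): Centre of the square knob on top of the rod, 20 x 20 mm (sides along the gauge's x and y) x 24 mm high; 125 mm above the foot's underside when the rod is fully up. It moves with the rod.
- rod_tip (a point): Centre of the rod's nose (lower end). The rod is 8 mm in diameter, its nose tapers to 5 mm over the last 3 mm.
- heater: White plastic block heater fixed to the bench, shell from x -102 to +58 mm and y -83 to +83 mm, 52 mm high, with a dark panel on the low shelf at its -x side. It carries the metal block, and the bottom stop of the small well, which stands 32 to 60 mm below the well's mouth (not known beforehand). Origin: on the bench under the small well; z up.
- block: Aluminium block set in the heater, 70 (x) x 130 (y) x 72 mm, its top 84 mm above the bench, with three wells in a row along its y: the small one in the middle, 11 mm in diameter, empty; two of 30 mm, centred 42 mm to either side, each holding a vial. Origin: centre of its underside, 12 mm above the bench; same axes as the heater.
- well (a point): Centre of the mouth of the small middle well, level with the block's flat top; axes as the block's. The foot must lie with its long side along the block's x to pass between the vials (56 mm apart, clear).
- vial_l: Capped glass vial, 28 mm in diameter, 95 mm tall, standing in the +y well and standing 23 mm out of the block. Origin: centre of its base. Loose.
- vial_r: The same vial, in the -y well.
- vial_a: Small capped vial on the bench, 28 mm in diameter, 60 mm tall, loose. Origin: centre of its base.
- vial_b: Another small capped vial, same size, on the bench, loose.
- beaker: Glass beaker on the bench, 66 mm in diameter, 70 mm tall, loose. Origin: centre of its base.
- stopper: Glass stopper on the bench, 34 mm in diameter, 55 mm tall, loose. Origin: centre of its base.
- pen: Pen lying on the bench, 11 mm thick, 130 mm long, loose. Origin: under its middle.
Mind the look-alikes: they are no part of the job. Of the things like the gauge, leave any that is black or turquoise; of the rest the smaller one is meant.

How it is judged:
On the way, in this order (a step that is already met when the one before it is completed fails the run):
1. The gauge is lifted clear of the bench by 40 mm or more (height (world z) of gauge above 0.04 m), for 0.1 s.
2. With the foot flat on the block over the small well, the rod is pressed onto the well's bottom with more than 1.5 N (horizontal distance between gauge and well below 0.004 m and z of gauge in the frame of well between -0.002 and 0.002 m and angle between gauge's own z axis and vertical below 0.03 rad and z of rod_tip in the frame of well below -0.028 m and contact force between gauge and heater above 1.5 N), for 0.1 s.
At the end, for the whole second after the job is handed in: The gauge stands by itself at rest on the block, its foot centred within 4 mm on the small well, flat within 2 mm and 0.03 rad, and the rod's nose rests on the well's bottom stop (28 mm or more below the mouth, still bearing on it with more than 0.15 N) (horizontal distance between gauge and well below 0.004 m and z of gauge in the frame of well between -0.002 and 0.002 m and angle between gauge's own z axis and vertical below 0.03 rad and z of rod_tip in the frame of well below -0.028 m and contact force between gauge and heater above 0.15 N and linear speed of gauge below 0.01 m/s and velocity of joint rod between -0.003 and 0.003 m/s); the robot touches nothing.
It fails at once if The rod is pressed on the well's bottom with more than 18 N (contact force between gauge and heater above 18 N).
It fails at once if The gauge is pressed on the block with more than 25 N (contact force between gauge and block above 25 N).
It fails at once if A vial in the block is shifted or lifted by more than 12 mm or tipped (distance of any of vial_l, vial_r from where it was at the start of the episode above 0.012 m or angle between any of vial_l, vial_r's own z axis and vertical above 0.25 rad).
It fails at once if Something else on the bench is moved by more than 30 mm (distance of any of vial_a, vial_b, beaker, stopper, pen from where it was at the start of the episode above 0.03 m).
It also fails if it takes over 48 s, if anything falls off the work surface, if the arm or the gripper's body presses on something with over 40 N, if the wrist force passes 120 N, or if a joint passes its speed limit or range.

ROBOT

A 6-joint arm with a two-finger parallel gripper is mounted at the origin on the work surface. World frame = base frame: x ahead of the robot, y to its left, z up, the work surface at z = 0. Lengths are in m, angles in rad, forces in N, time in s.
With the tool pointing down it reaches from about 0.35 to 0.975 m from the base axis. Payload 4.9 kg.
Tool frame: the origin (TCP) lies on the centre line of the jaws, within the pads' length; the fingertips stand manip.tip_reach ahead of it and the grasp point (between the pads) is the TCP (manip.tip_reach is the distance from the TCP to the fingertips, in m); z points along the fingers, y is the line along which they close (so a half turn about z gives the same grasp; the last joint's range is limited). The gripper opens to 85 mm and grips with 20 to 120 N. Pads are 22 mm wide; open, the fingers measure 114 mm over their backs; the gripper's body (76 mm by 85 mm) begins 54 mm behind the grasp point. The pads swing forward as they close: fully open they stand 13 mm farther back than shut.
Start: joints at [1.031, 0.053, 1.613, -0, 1.476, -0.119], TCP at [0.255, 0.57, 0.25] pointing down, gripper open.
Joint ranges: [-3.01, 3.01], [-1.01, 2.22], [0.06, 2.58], [-1.02, 4.17], [0.09, 2.62], [-3.14, 3.14]. Speed limits (rad/s): [2.57, 2.57, 3.14, 3.14, 3.14, 3.14].

INTERFACE

Orientations are given as a unit quaternion [w, x, y, z].
In Python, from plant import manip gives the robot as it stands. The module is installed in compiled form; this text tells all that it offers.
- The arm moves only by the tool move_arm, never from a script. Its argument "rows" is a list of rows, each a list of 7 numbers: the shift along the tool's x, y, z in cm, then the turn, a rotation vector about the tool's x, y, z in degrees, then the opening, from -1 (shut) to 1 (fully open). In form: [[tx, ty, tz, ax, ay, az, jaw], ...]. A call has 1 to 20 rows; each row shifts and turns the commanded pose from where the row before left it, along the tool's axes as they then stand; what a row does not reach is not made up. A row lasts 1/12 s, in which the tool goes at most 41.7 mm and 7.16 degrees, less where a joint would pass 70% of its speed; a pose out of reach is approached as far as the arm can. A call is refused whole if a number of a shift passes 4.17 or a number of a turn 7.16, either way. A call with a gripper value outside its range is refused whole. The fingers move at their own pace and stop on an object; the grip force is fixed at half the most. Time passes only in rows, so rows that do not move let the fingers close. It gives the time, the measured TCP pose, the force, the opening and the grip force at its end, in the units of the state.
- manip.state(): the state, without advancing time (a new reading comes with each control period).
- manip.grab_frame(name): name is "side" or "top"; returns a dict with "img" (384x512x3 uint8, blue, green, red), "mtx" (3x3 intrinsics, pixels), "R" (3x3) and "t" (3): a world point X has camera coordinates R X + t. Camera axes: x right, y down, z forward; pixel columns grow to the right and rows downward; lengths in m; the calibration is good to about 2 mm. A picture is of the moment at which its call begins. There is no depth.
- manip.job_done(): hands the job in; it is judged then, once.
The state is a dict: "time": time; "joint_pos": joint angles; "joint_vel": joint speeds; "joint_efforts": joint torques, N m; "tool_pos": TCP position; "tool_rot": TCP orientation; "contact_force": force on the tool from outside, world axes, zero at the start; "ft_torque": the same for the moment, N m; "gripper_width": opening from 0.0 (shut) to 1.0 (fully open); "grasp_force": force on a finger pad.
Only numpy, scipy, OpenCV 4.12 (cv2) and the standard library are available. Lean on these libraries where they do the work, as an engineer would, in place of code of your own. Each camera call takes 0.05 s, during which the arm holds its last target. There are 200 camera calls.

## Working session

There is one attempt and no reset: what is moved stays moved. The work goes in short steps, Python scripts to look and compute and a tool call to move; the robot and the scene stay as the last step left them, time stands still between calls to the robot, and variables do not carry over. Pictures are saved under pics/ and viewed, at most 10 in all, crops included, and the job is handed in when it is done.

Besides the shell and the picture viewer there is one more tool, called after "Emit:" by a JSON object that holds its "name" and its "arguments", one argument or row to a line. move_arm: Moves the arm, as the interface text tells. Its arguments: {"type":"object","properties":{"rows":{"type":"array","items":{"type":"array","items":{"type":"number"}}}},"required":["rows"]}

```bash
mkdir -p pics
cat > h.py <<'E'
import numpy as np, cv2
from plant import manip
def grab(n,f=None):
    d=manip.grab_frame(n)
    if f: cv2.imwrite('pics/'+f,d['img'])
    return d
def ray(d,u,v):
    K,R,t=[np.array(d[k],float) for k in('mtx','R','t')]
    t=t.ravel(); return -R.T@t, R.T@np.linalg.solve(K,[u,v,1.])
def onz(d,u,v,z):
    c,r=ray(d,u,v); return c+r*(z-c[2])/r[2]
def proj(d,X):
    K,R,t=[np.array(d[k],float) for k in('mtx','R','t')]
    p=K@(R@np.array(X)+t.ravel()); return p[:2]/p[2]
def tri(obs):
    A=np.zeros((3,3));b=np.zeros(3);P=[]
    for d,u,v in obs:
        c,r=ray(d,u,v); r=r/np.linalg.norm(r); M=np.eye(3)-np.outer(r,r); A+=M;b+=M@c;P.append((c,M))
    X=np.linalg.solve(A,b); return X,[round(float(np.linalg.norm(M@(X-c)))*1000,1) for c,M in P]
E
python3 - <<'E'
from h import *
np.set_printoptions(precision=4,suppress=True)
import pickle
D={n:grab(n,n+'0.png') for n in('side','top')}
pickle.dump(D,open('d0.pkl','wb'))
for n in D: print(n,ray(D[n],256,192),D[n]['mtx'][0][0])
print(manip.state(),manip.tip_reach)
for n in D: cv2.imwrite(f'pics/{n}0b.png',cv2.resize(D[n]['img'],(800,600),interpolation=cv2.INTER_CUBIC))
E
```

```text
side (array([ 0.4678, -0.525 ,  0.4861]), array([ 0.2272,  0.8001, -0.5552])) 375.3902111022141
top (array([0.4886, 0.037 , 0.7836]), array([ 0.1711, -0.0254, -0.9852])) 352.6543187289743
{'time': 0.1, 'joint_pos': array([ 1.031 ,  0.0533,  1.6142, -0.    ,  1.476 , -0.119 ]), 'joint_vel': array([-0.0004, -0.0022, -0.0026, -0.0015,  0.0001,  0.0004]), 'joint_efforts': array([  0.0001, -39.4903, -37.1364,  -0.0002,   0.0039,  -0.    ]), 'tool_pos': array([0.255 , 0.57  , 0.2492]), 'tool_rot': array([-0.0003,  0.2089,  0.9779, -0.0009]), 'contact_force': array([-0.2584, -0.2641,  0.8454]), 'ft_torque': array([ 0.034 , -0.0113,  0.0166]), 'grasp_force': 0.0, 'gripper_width': 1.0026772055251572} 0.019
```

View pics/side0b.png

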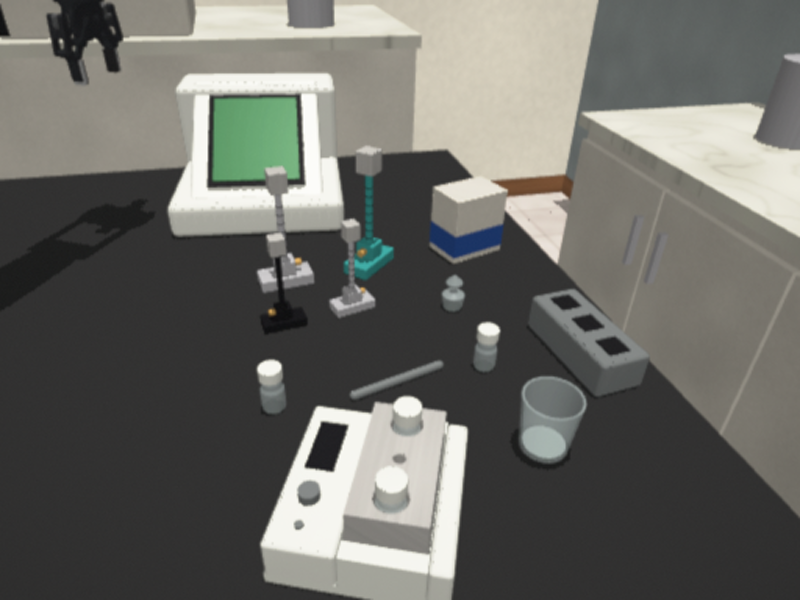

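View pics/top0b.png

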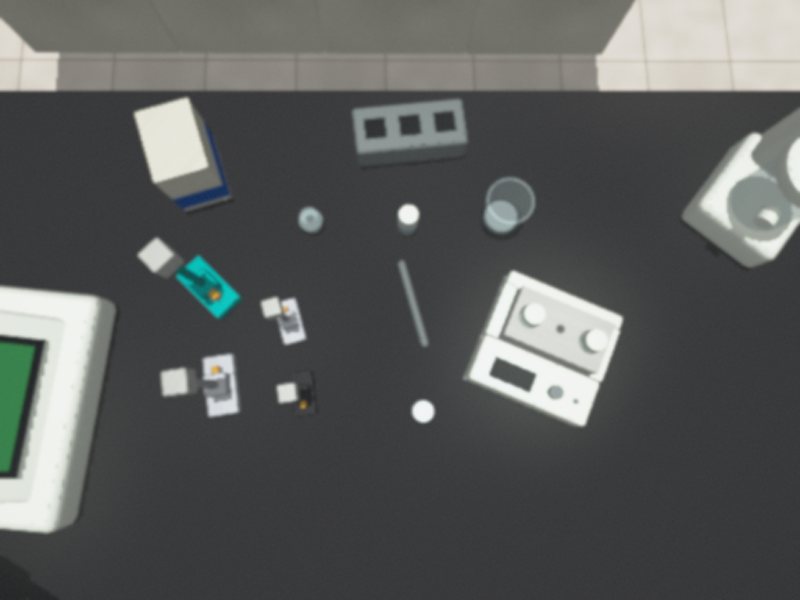

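The side view shows the small steel gauge at about (352,270) in the 800 px picture, with the black gauge at (283,285), the turquoise one at (370,210) and the larger steel one at (280,230). The heater's small well is at about (399,458). In the top view the gauge is at (285,315) with its knob at (272,307), and the well is at (560,328), between caps at (534,314) and (596,340).

```bash
cat > seg.py <<'E'
from h import *
import pickle
np.set_printoptions(precision=4,suppress=True)
D=pickle.load(open('d0.pkl','rb'))
def blobs(d,x0,y0,x1,y1,lo,hi=256,amin=6):
    s=1.5625; x0,y0,x1,y1=[int(a/s) for a in(x0,y0,x1,y1)]
    g=cv2.cvtColor(d['img'],cv2.COLOR_BGR2GRAY)[y0:y1,x0:x1]
    m=((g>=lo)&(g<hi)).astype(np.uint8)
    n,l,st,c=cv2.connectedComponentsWithStats(m)
    out=[]
    for i in range(1,n):
        if st[i,4]>=amin:
            cs,_=cv2.findContours((l==i).astype(np.uint8),0,1)
            r=cv2.minAreaRect(cs[0]); out.append((c[i]+[x0,y0],st[i,4],np.array(r[0])+[x0,y0],r[1],r[2]))
    return out
E
python3 - <<'E'
from seg import *
for n,b in(('top',(255,290,315,350)),('side',(320,210,385,325))):
  for lo in(100,130,150,):
    for o in blobs(D[n],*b,lo): print(n,lo,o)
for n,b in(('top',(515,295,620,360)),('side',(365,395,420,510))):
    for o in blobs(D[n],*b,200): print(n,'cap',o)
for n,b in(('top',(550,318,572,338)),('side',(388,448,412,468))):
  for hi in (110,130):
    for o in blobs(D[n],*b,0,hi): print(n,'well',o)
def crop(n,x0,y0,x1,y1,k):
    s=1.5625;x0,y0,x1,y1=[int(a/s) for a in(x0,y0,x1,y1)]
    return cv2.resize(D[n]['img'][y0:y1,x0:x1],(390,290),interpolation=cv2.INTER_NEAREST),(x0,y0,x1,y1)
L=[crop('top',245,285,325,345,0),crop('side',310,210,430,325,0),crop('top',490,270,630,375,0),crop('side',330,390,460,560,0)]
print([l[1] for l in L])
cv2.imwrite('pics/m.png',np.vstack([np.hstack([L[0][0],L[1][0]]),np.hstack([L[2][0],L[3][0]])]))
E
```

```text
top 100 (array([182.3667, 203.3148]), np.int32(559), array([180.8705, 204.5078]), (32.57514190673828, 23.515180587768555), 75.25643920898438)
top 130 (array([182.3784, 203.0428]), np.int32(444), array([180.8672, 204.5021]), (31.56367301940918, 22.545482635498047), 75.0685806274414)
top 150 (array([182.0784, 202.6611]), np.int32(357), array([180.851 , 204.4339]), (30.89548683166504, 21.581031799316406), 75.25643920898438)
side 100 (array([222.9224, 168.1264]), np.int32(902), array([226.5646, 165.6572]), (69.16423034667969, 38.98347091674805), 81.7028579711914)
side 100 (array([240.1053, 155.4737]), np.int32(19), array([240. , 155.5]), (2.1213202476501465, 7.77817440032959), 45.0)
side 100 (array([231.1739, 161.0435]), np.int32(23), array([231.5, 161. ]), (4.0, 5.0), 90.0)
side 130 (array([213.9639, 140.3655]), np.int32(249), array([216.5, 140. ]), (12.0, 25.0), 90.0)
side 130 (array([235.2553, 167.3191]), np.int32(47), array([237.1, 165.7]), (6.708203315734863, 21.0190372467041), 63.43495178222656)
side 130 (array([225.4583, 191.8274]), np.int32(168), array([224.3392, 189.7532]), (13.
[... 256 characters left out ...]
3133239746094), 71.56505584716797)
top cap (array([361.9508, 208.0256]), np.int32(2072), array([361.2397, 208.2249]), (67.8461685180664, 38.69231414794922), 22.619861602783203)
top cap (array([335.2588, 226.6941]), np.int32(85), array([338. , 225.5]), (7.0, 18.0), 90.0)
side cap (array([249.4085, 289.6791]), np.int32(1748), array([250. , 289.5]), (33.99999237060547, 70.99998474121094), 0.0)
top well (array([358.1667, 210.1667]), np.int32(6), array([358.25, 210.25]), (2.1213202476501465, 1.4142134189605713), 45.0)
side well (array([255.0588, 293.1176]), np.int32(17), array([255., 293.]), (2.0, 6.0), 90.0)
[(156, 182, 208, 220), (198, 134, 275, 208), (313, 172, 403, 240), (211, 249, 294, 358)]
```

View pics/m.png

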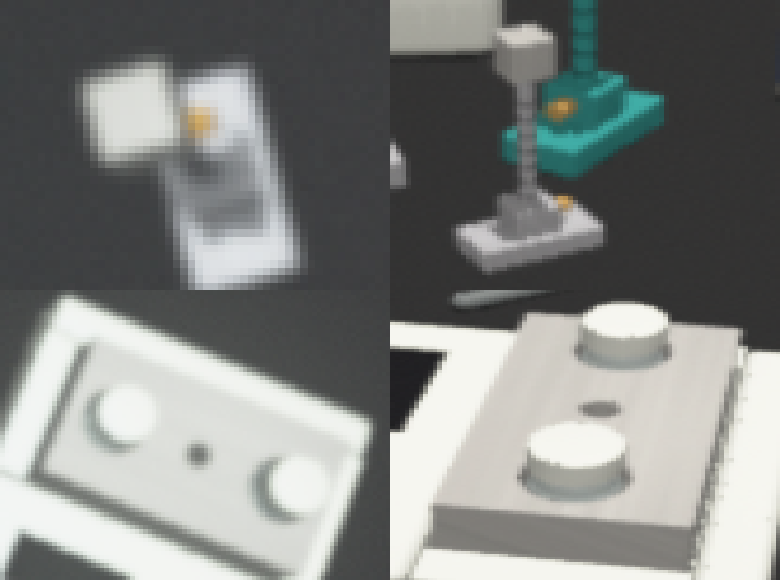

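The crops show the small gauge's knob top face at about (173,196) in the top view and (224,142) in the side view, at 512 px scale. The foot is at about (185,205) in the top view. The well is at (358.3,210.2) top and (255.1,293.1) side.

Run:
```python
from seg import *
T,S=D['top'],D['side']
print('well',tri([(T,358.3,210.2),(S,255.1,293.1)]),onz(T,358.3,210.2,.084),onz(S,255.1,293.1,.084))
print('knobtop',tri([(T,173,196.2),(S,224.3,142.2)]),onz(T,173,196.2,.137),onz(S,224.3,142.2,.137))
# top view gauge: separate knob (warm) / foot (bluish) by b-r
im=T['img'].astype(int); y0,y1,x0,x1=182,222,156,210
c=im[y0:y1,x0:x1]; g=c.sum(2)/3
for nm,m in(('knob',(g>125)&(c[...,0]-c[...,2]<0)),('foot',(g>125)&(c[...,0]-c[...,2]>=4))):
    m=cv2.morphologyEx(m.astype(np.uint8),cv2.MORPH_OPEN,np.ones((2,2),np.uint8))
    n,l,st,cc=cv2.connectedComponentsWithStats(m)
    i=1+np.argmax(st[1:,4]); cs,_=cv2.findContours((l==i).astype(np.uint8),0,1)
    r=cv2.minAreaRect(np.vstack(cs)); ctr=cc[i]+[x0,y0]; bx=cv2.boxPoints(r)+[x0,y0]
    z=.137 if nm=='knob' else .014
    W=np.array([onz(T,*p,z) for p in bx])
    print(nm,st[i,4],ctr,onz(T,*ctr,z),'box',W.mean(0),np.linalg.norm(np.diff(W[:3],axis=0),axis=1),[np.degrees(np.arctan2(*(W[k+1]-W[k])[1::-1])) for k in(0,1)])
# caps top view: circle by bright mask
im=cv2.cvtColor(T['img'],6)
for a,b in((341,201),(382,218)):
    p=im[b-11:b+12,a-11:a+12]; m=(p>225).astype(np.uint8); M=cv2.moments(m,True); u,v=a-11+M['m10']/M['m00'],b-11+M['m01']/M['m00']; print('cap',u,v,M['m00'],onz(T,u,v,.107))
for z,p in((.084,(249,356.)),):pass
# block edges in side crop: corners of block top
f=lambda x,y:(211+(x-390)/4.70-.5,249+(y-290)/2.661-.5)
for q in((522,318),(742,330),(692,526),(433,506)): print('blk',onz(S,*f(*q),.084))
```

```text
well (array([ 0.5682, -0.1868,  0.0838]), [1.3, 1.3]) [ 0.5694 -0.1869  0.084 ] [ 0.5668 -0.187   0.084 ]
knobtop (array([0.5949, 0.1733, 0.1369]), [0.7, 0.7]) [0.5956 0.1732 0.137 ] [0.5942 0.173  0.137 ]
knob 164 [175.7622 197.4695] [0.5931 0.1682 0.137 ] box [0.5946 0.1662 0.137 ] [0.0316 0.0216] [np.float64(-78.018024143761), np.float64(-167.1679076293389)]
foot 288 [187.8542 208.4306] [0.5883 0.1666 0.014 ] box [0.5934 0.1705 0.014 ] [0.0326 0.0624] [np.float64(-76.49621937643134), np.float64(-165.8344594017437)]
cap 342.8476821192053 199.87417218543047 151.0 [ 0.5877 -0.1503  0.107 ]
cap 384.7824074074074 217.96759259259258 216.0 [ 0.5505 -0.2309  0.107 ]
blk [ 0.5594 -0.1169  0.084 ]
blk [ 0.6257 -0.1426  0.084 ]
blk [ 0.5725 -0.2595  0.084 ]
blk [ 0.5092 -0.2329  0.084 ]
```

Run:
```python
from seg import *
T,S=D['top'],D['side']
s=1.5625
for n,a,b in(('black',(287,393),(277,238)),('turq',(157,256),(369,151)),('big',(175,381),(276,172))):
    print(n,tri([(T,a[0]/s,a[1]/s),(S,b[0]/s,b[1]/s)]))
t=np.radians(14.2)
for n in('tool_pos',): print(manip.state()[n])
p=np.array([.5945,.172,0])
# tool axes now
from scipy.spatial.transform import Rotation as Ro
q=manip.state()['tool_rot']; R=Ro.from_quat(q,scalar_first=True).as_matrix(); print(R)
print('delta tool cm to above knob z .25',R.T@(p+[0,0,.25]-manip.state()['tool_pos'])*100)
```

```text
black (array([0.4951, 0.1529, 0.1346]), [0.6, 0.6])
turq (array([0.644 , 0.2841, 0.1925]), [0.0, 0.0])
big (array([0.5088, 0.2643, 0.1787]), [0.8, 0.8])
[0.255  0.57   0.2492]
[[-0.9127  0.4085 -0.001 ]
 [ 0.4085  0.9127 -0.0016]
 [ 0.0002 -0.0019 -1.    ]]
delta tool cm to above knob z .25 [-47.2437 -22.4611  -0.0508]
```

Emit:
{"name": "move_arm", "arguments": {
  "rows": [
    [0,0,-1.4,0,0,6.46,0],
    [0,0,-1.4,0,0,6.46,0],
    [0,0,-1.4,0,0,6.46,0],
    [0,0,-1.4,0,0,6.46,0],
    [0,0,-1.4,0,0,6.46,0],
    [0,0,-1.4,0,0,6.46,0],
    [0,0,-1.4,0,0,6.46,0],
    [0,0,-1.4,0,0,6.46,0]
  ]
}}

```text
time: 0.77
tool_pos: [0.2552, 0.5702, 0.3622]
tool_rot: [0.0, 0.616, 0.787, -0.001]
contact_force: [0.4, 0.4, 0.1]
gripper_width: 0.497
grasp_force: 0.0
```

Emit:
{"name": "move_arm", "arguments": {
  "rows": [
    [-2.6,1.28,0,0,0,0,0],
    [-2.6,1.28,0,0,0,0,0],
    [-2.6,1.28,0,0,0,0,0],
    [-2.6,1.28,0,0,0,0,0],
    [-2.6,1.28,0,0,0,0,0],
    [-2.6,1.28,0,0,0,0,0],
    [-2.6,1.28,0,0,0,0,0],
    [-2.6,1.28,0,0,0,0,0],
    [-2.6,1.28,0,0,0,0,0],
    [-2.6,1.28,0,0,0,0,0],
    [-2.6,1.28,0,0,0,0,0],
    [-2.6,1.28,0,0,0,0,0],
    [-2.6,1.28,0,0,0,0,0],
    [-2.6,1.28,0,0,0,0,0],
    [-2.6,1.28,0,0,0,0,0],
    [-2.6,1.28,0,0,0,0,0],
    [-2.6,1.28,0,0,0,0,0],
    [-2.6,1.28,0,0,0,0,0],
    [0,0,0,0,0,0,0],
    [0,0,0,0,0,0,0]
  ]
}}

```text
time: 2.43
tool_pos: [0.5939, 0.1722, 0.3612]
tool_rot: [-0.001, 0.615, 0.788, -0.001]
contact_force: [0.4, 0.4, -0.3]
gripper_width: 0.503
grasp_force: 0.0
```

```bash
cat > st.py <<'E'
from h import *
from scipy.spatial.transform import Rotation as Ro
import sys
np.set_printoptions(precision=4,suppress=True)
s=manip.state(); R=Ro.from_quat(s['tool_rot'],scalar_first=True).as_matrix()
print(s['time'],s['tool_pos'],'yawY',np.degrees(np.arctan2(R[1,1],R[0,1])),'z',R[:,2],'F',s['contact_force'],s['grasp_force'],s['gripper_width'])
def go(p): print('delta cm',R.T@(np.array(p)-s['tool_pos'])*100)
E
python3 -c "
from st import *
go([.5945,.172,.127])"
```

```text
2.4333 [0.5939 0.1722 0.3612] yawY 14.070909520991245 z [-0.002  -0.0001 -1.    ] F [ 0.3678  0.4056 -0.3126] 0.0 0.5034955021456344
delta cm [-0.0402  0.0967 23.4203]
```

Emit:
{"name": "move_arm", "arguments": {
  "rows": [
    [0,0,2.4,0,0,0,0],
    [0,0,2.4,0,0,0,0],
    [0,0,2.4,0,0,0,0],
    [0,0,2.4,0,0,0,0],
    [0,0,2.4,0,0,0,0],
    [0,0,2.4,0,0,0,0],
    [0,0,2.4,0,0,0,0],
    [0,0,2.4,0,0,0,0],
    [0,0,0,0,0,0,0],
    [0,0,0,0,0,0,0]
  ]
}}

```text
time: 3.27
tool_pos: [0.5918, 0.1741, 0.1687]
tool_rot: [-0.001, 0.614, 0.79, -0.001]
contact_force: [-0.3, -0.2, 1.2]
gripper_width: 0.498
grasp_force: 0.0
```

```bash
python3 -c "
from st import *
a=grab('side','s1.png');b=grab('top','t1.png')
A=a['img'][90:220,160:290];B=b['img'][140:270,110:240]
cv2.imwrite('pics/v1.png',cv2.resize(np.hstack([A,B]),(800,400),interpolation=2))
go([.5945,.172,.127])"
```

```text
3.2667 [0.5918 0.1741 0.1687] yawY 14.27913932252728 z [-0.0039 -0.0004 -1.    ] F [-0.3276 -0.2334  1.2419] 0.0 0.4982673363460274
delta cm [-0.2692  0.2218  4.1713]
```

View pics/v1.png

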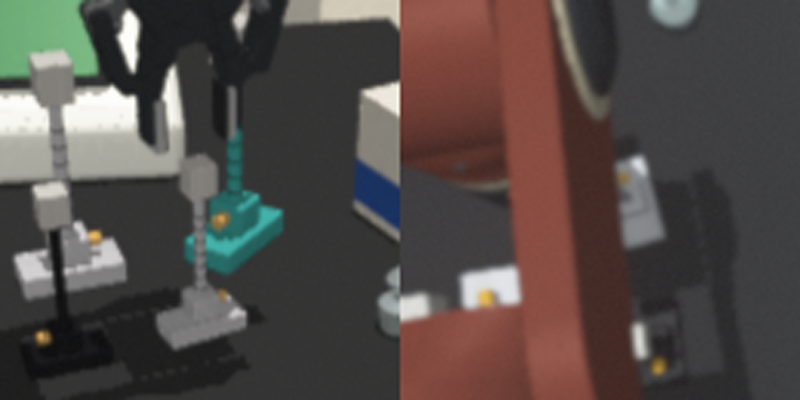

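The crop shows the fingers straddling the small steel gauge's knob, at about (200,175) in the left half, with no neighbour in the way.

Emit:
{"name": "move_arm", "arguments": {
  "rows": [
    [-0.1,0.1,0.5,0,0,0,0],
    [-0.1,0.1,0.5,0,0,0,0],
    [-0.07,0.02,0.5,0,0,0,0],
    [0,0,0.5,0,0,0,0],
    [0,0,0.5,0,0,0,0],
    [0,0,0.5,0,0,0,0],
    [0,0,0.5,0,0,0,0],
    [0,0,0.4,0,0,0,0],
    [0,0,0,0,0,0,0],
    [0,0,0,0,0,0,0]
  ]
}}

```text
time: 4.2
tool_pos: [0.5961, 0.1712, 0.1308]
tool_rot: [-0.0, 0.614, 0.789, -0.0]
contact_force: [0.3, 0.4, -0.3]
gripper_width: 0.498
grasp_force: 0.0
```

Emit:
{"name": "move_arm", "arguments": {
  "rows": [
    [0,0,0,0,0,0,-0.3],
    [0,0,0,0,0,0,-0.5],
    [0,0,0,0,0,0,-0.7],
    [0,0,0,0,0,0,-0.9],
    [0,0,0,0,0,0,-1],
    [0,0,0,0,0,0,-1],
    [0,0,0,0,0,0,-1],
    [0,0,0,0,0,0,-1]
  ]
}}

```text
time: 4.87
tool_pos: [0.5966, 0.1713, 0.1316]
tool_rot: [0.0, 0.614, 0.789, 0.0]
contact_force: [1.0, 0.9, 1.1]
gripper_width: 0.219
grasp_force: 60.9
```

```bash
python3 st.py
```

```text
4.8667 [0.5966 0.1713 0.1316] yawY 14.20752000303274 z [ 0.0009  0.0002 -1.    ] F [0.9525 0.9357 1.1363] 60.89617967605591 0.21855385475531275
```

Emit:
{"name": "move_arm", "arguments": {
  "rows": [
    [0,0,-0.5,0,0,0,-1],
    [0,0,-1,0,0,0,-1],
    [0,0,-1.5,0,0,0,-1],
    [0,0,-1.5,0,0,0,-1],
    [0,0,-1.5,0,0,0,-1],
    [0,0,-1.5,0,0,0,-1],
    [0,0,-1.5,0,0,0,-1],
    [0,0,-1.5,0,0,0,-1],
    [0,0,-1.5,0,0,0,-1],
    [0,0,-1.5,0,0,0,-1],
    [0,0,-1,0,0,0,-1],
    [0,0,-0.5,0,0,0,-1],
    [0,0,0,0,0,0,-1]
  ]
}}

```text
time: 5.95
tool_pos: [0.597, 0.1714, 0.2833]
tool_rot: [0.001, 0.614, 0.789, 0.001]
contact_force: [0.4, -0.6, -2.3]
gripper_width: 0.223
grasp_force: 60.4
```

Emit:
{"name": "move_arm", "arguments": {
  "rows": [
    [0,0,0,0,0,2,-1],
    [0,0,0,0,0,4,-1],
    [0,0,0,0,0,4,-1],
    [0,0,0,0,0,4,-1],
    [0,0,0,0,0,4,-1],
    [0,0,0,0,0,4,-1],
    [0,0,0,0,0,4,-1],
    [0,0,0,0,0,4,-1],
    [0,0,0,0,0,4,-1],
    [0,0,0,0,0,3.7,-1],
    [0,0,0,0,0,0,-1]
  ]
}}

```text
time: 6.87
tool_pos: [0.5958, 0.1712, 0.2798]
tool_rot: [-0.001, 0.837, 0.548, -0.001]
contact_force: [-0.5, 0.4, -2.5]
gripper_width: 0.221
grasp_force: 60.4
```

```bash
python3 -c "
from st import *
go([.568,-.187,.28])"
```

```text
6.8667 [0.5958 0.1712 0.2798] yawY -23.55037019625608 z [-0.0025 -0.0004 -1.    ] F [-0.5361  0.4445 -2.5235] 60.393548011779785 0.2214011425345557
delta cm [-33.9414  11.7654  -0.0023]
```

Emit:
{"name": "move_arm", "arguments": {
  "rows": [
    [-0.7,0.24,0,0,0,0,-1],
    [-1.4,0.49,0,0,0,0,-1],
    [-2.1,0.73,0,0,0,0,-1],
    [-2.1,0.73,0,0,0,0,-1],
    [-2.1,0.73,0,0,0,0,-1],
    [-2.1,0.73,0,0,0,0,-1],
    [-2.1,0.73,0,0,0,0,-1],
    [-2.1,0.73,0,0,0,0,-1],
    [-2.1,0.73,0,0,0,0,-1],
    [-2.1,0.73,0,0,0,0,-1],
    [-2.1,0.73,0,0,0,0,-1],
    [-2.1,0.73,0,0,0,0,-1],
    [-2.1,0.73,0,0,0,0,-1],
    [-2.1,0.73,0,0,0,0,-1],
    [-2.1,0.73,0,0,0,0,-1],
    [-2.1,0.73,0,0,0,0,-1],
    [-1.7,0.58,0,0,0,0,-1],
    [-0.8,0.25,0,0,0,0,-1],
    [0,0,0,0,0,0,-1],
    [0,0,0,0,0,0,-1]
  ]
}}

```text
time: 8.53
tool_pos: [0.5684, -0.1877, 0.2811]
tool_rot: [-0.0, 0.836, 0.548, 0.0]
contact_force: [0.5, 0.9, -4.0]
gripper_width: 0.219
grasp_force: 60.3
```

```bash
python3 -c "
from st import *
go([.568,-.187,.25])
a=grab('side','s2.png');b=grab('top','t2.png')
A=a['img'][150:390,180:340];B=b['img'][130:290,290:450]
cv2.imwrite('pics/v2.png',np.hstack([cv2.resize(A,(400,600),interpolation=2),cv2.copyMakeBorder(cv2.resize(B,(400,400),interpolation=2),0,200,0,0,0)]))
"
```

```text
8.5333 [ 0.5684 -0.1877  0.2811] yawY -23.527001277212563 z [-0.0004  0.0009 -1.    ] F [ 0.4914  0.9066 -4.0168] 60.33845901489258 0.21905144097169715
delta cm [ 0.05   -0.0658  3.1118]
```

View pics/v2.png

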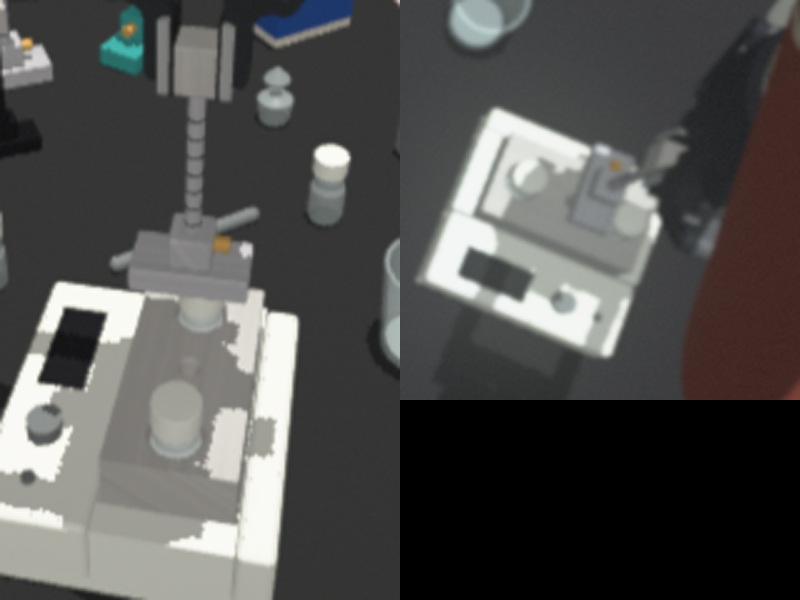

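The foot hangs over the block with its long side along the block's x axis. In the left half it is at about (190,265) above the well at (190,365). In the right half it is at about (606,190).

Emit:
{"name": "move_arm", "arguments": {
  "rows": [
    [0.05,-0.06,0.3,0,0,0,-1],
    [0,0,0.5,0,0,0,-1],
    [0,0,0.5,0,0,0,-1],
    [0,0,0.5,0,0,0,-1],
    [0,0,0.5,0,0,0,-1],
    [0,0,0.5,0,0,0,-1],
    [0,0,0.4,0,0,0,-1],
    [0,0,0.2,0,0,0,-1],
    [0,0,0,0,0,0,-1],
    [0,0,0,0,0,0,-1]
  ]
}}

```text
time: 9.47
tool_pos: [0.5685, -0.1869, 0.2473]
tool_rot: [-0.0, 0.836, 0.548, -0.0]
contact_force: [-0.1, 0.2, -3.5]
gripper_width: 0.22
grasp_force: 60.3
```

```bash
python3 -c "
from st import *
import pickle
go([.568,-.187,.25])
a=grab('side','s3.png');b=grab('top','t3.png')
pickle.dump((a,b),open('d3.pkl','wb'))
A=a['img'][230:330,210:310];B=b['img'][165:245,330:410]
cv2.imwrite('pics/v3.png',np.hstack([cv2.resize(A,(400,400),interpolation=2),cv2.resize(B,(400,400),interpolation=2)]))
"
```

```text
9.4667 [ 0.5685 -0.1869  0.2473] yawY -23.495734257963452 z [-0. -0. -1.] F [-0.1042  0.152  -3.4518] 60.28462529182434 0.21952530283049332
delta cm [-0.0292 -0.0424 -0.2722]
```

View pics/v3.png

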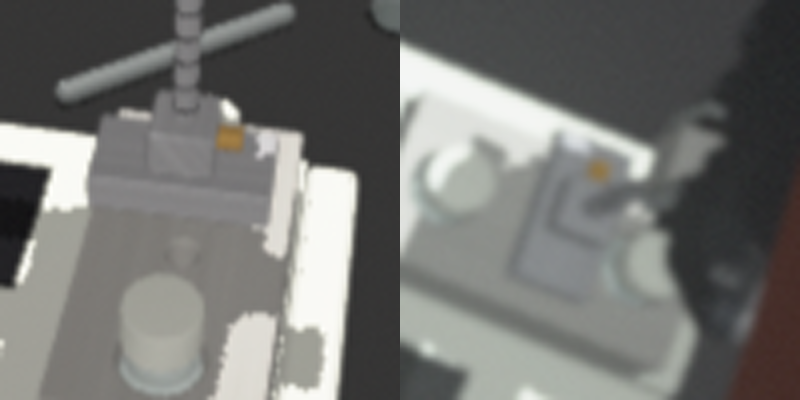

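```bash
python3 -c "
from h import *
import pickle
np.set_printoptions(precision=4,suppress=True)
a,b=pickle.load(open('d3.pkl','rb'))
S=lambda x,y:(210+x/4-.4,230+y/4-.4)
T=lambda x,y:(330+(x-400)/5-.4,165+y/5-.4)
c=np.cos(np.radians(-23.5));s=np.sin(np.radians(-23.5))
loc=lambda p:(np.array([[c,s],[-s,c]])@(p[:2]-[.568,-.187]))*1000
zb,zt=.1157,.1297
for n,p,z in(('FL top',(90,180),zt),('FR top',(272,195),zt),('BL top',(105,117),zt),('FL bot',(90,207),zb),('FR bot',(270,222),zb)): print('side',n,loc(onz(a,*S(*p),z)))
for n,p in(('UL',(557,132)),('LL',(512,272)),('LR',(580,300)),('UR',(632,155))):
  print('top',n,loc(onz(b,*T(*p),zt)),loc(onz(b,*T(*p),zb)))
# predicted pixels in crop if centred at well
for z in (zt,zb):
  for x,y in((30,15),(-30,15),(-30,-15),(30,-15)):
    w=np.array([.568+(c*x-s*y)/1000,-.187+(s*x+c*y)/1000,z]); 
    u=proj(a,w);v=proj(b,w); print(z,x,y,(u-[209.6,229.6])*4,(v-[329.6,164.6])*5+[400,0])
w=[.568,-.187,.084];print(proj(a,w),proj(b,w))
"
```

```text
side FL top [-29.7769 -15.1986]
side FR top [ 28.5095 -11.4797]
side BL top [-30.6029  13.807 ]
side FL bot [-30.2222 -13.745 ]
side FR bot [28.5031 -9.9852]
top UL [27.3164 19.5076] [31.3725 16.2048]
top LL [-29.6709  17.3925] [-26.8349  14.0444]
top LR [-29.7679 -10.0538] [-26.934  -13.9895]
top UR [ 30.0201 -10.1877] [ 34.134  -14.1262]
0.1297 30 15 [284.5702 137.0288] [570.3499 130.0674]
0.1297 -30 15 [107.4412 114.77  ] [517.6361 275.2256]
0.1297 -30 -15 [ 89.4428 179.4603] [592.0816 305.581 ]
0.1297 30 -15 [275.5526 203.8001] [643.7711 159.8259]
0.1157 30 15 [282.027 167.081] [558.7169 136.3771]
0.1157 -30 15 [107.5969 144.7623] [506.9115 278.663 ]
0.1157 -30 -15 [ 89.891  209.9476] [579.8241 308.4018]
0.1157 30 -15 [273.0235 234.3238] [630.6467 165.5427]
[255.9303 292.9289] [358.3725 210.8937]
```

The side crop gives foot front top corners at about (90,180) and (272,195), and the top crop gives corners at about (512,272) and (580,300). Against the well in each camera, the gauge sits 2.1 mm too far along block +y and about 0 mm off in x.

Emit:
{"name": "move_arm", "arguments": {
  "rows": [
    [-0.1,0,0.2,0,0,0,-1],
    [-0.1,0,0.4,0,0,0,-1],
    [0,0,0.4,0,0,0,-1],
    [0,0,0.4,0,0,0,-1],
    [0,0,0.4,0,0,0,-1],
    [0,0,0.4,0,0,0,-1],
    [0,0,0.3,0,0,0,-1],
    [0,0,0.1,0,0,0,-1],
    [0,0,0,0,0,0,-1],
    [0,0,0,0,0,0,-1]
  ]
}}

```text
time: 10.4
tool_pos: [0.5677, -0.1886, 0.2214]
tool_rot: [0.0, 0.836, 0.548, 0.0]
contact_force: [-0.4, -0.1, -3.8]
gripper_width: 0.217
grasp_force: 60.3
```

```bash
python3 -c "
from st import *
import pickle
a=grab('side','s4.png');b=grab('top','t4.png')
pickle.dump((a,b),open('d4.pkl','wb'))
A=a['img'][245:325,215:295];B=b['img'][175:245,330:400]
cv2.imwrite('pics/v4.png',np.hstack([cv2.resize(A,(400,400),interpolation=2),cv2.resize(B,(400,400),interpolation=2)]))
c=np.cos(np.radians(-23.5));sn=np.sin(np.radians(-23.5))
zb=s['tool_pos'][2]-.1316
for cam,d,W,o,k,ox in(('side',a,[.5668,-.187],[214.6,244.6],5,0),('top',b,[.5694,-.1869],[329.6,174.6],400/70,400)):
 for z in (zb+.014,zb):
  for x,y in((30,15),(-30,15),(-30,-15),(30,-15)):
    w=np.array([W[0]+(c*x-sn*y)/1000,W[1]+(sn*x+c*y)/1000,z]); print(cam,round(z,4),x,y,(proj(d,w)-o)*k+[ox,0])
"
```

```text
10.4 [ 0.5677 -0.1886  0.2214] yawY -23.48789283608428 z [ 0.0001 -0.     -1.    ] F [-0.3858 -0.1178 -3.7883] 60.28480052947998 0.2166397003203503
side 0.1038 30 15 [320.7272 165.7415]
side 0.1038 -30 15 [105.4271 137.7682]
side 0.1038 -30 -15 [ 83.3738 219.7998]
side 0.1038 30 -15 [309.2737 250.3231]
side 0.0898 30 15 [317.7821 201.2632]
side 0.0898 -30 15 [105.6734 173.2454]
side 0.0898 -30 -15 [ 83.9711 255.7614]
side 0.0898 30 -15 [306.3602 286.2983]
top 0.1038 30 15 [569.9181 100.6604]
top 0.1038 -30 15 [511.5803 260.4688]
top 0.1038 -30 -15 [593.4454 293.8627]
top 0.1038 30 -15 [650.6988 133.4217]
top 0.0898 30 15 [557.5853 107.4326]
top 0.0898 -30 15 [500.2234 264.1926]
top 0.0898 -30 -15 [580.4653 296.933 ]
top 0.0898 30 -15 [636.7851 139.5648]
```

View pics/v4.png

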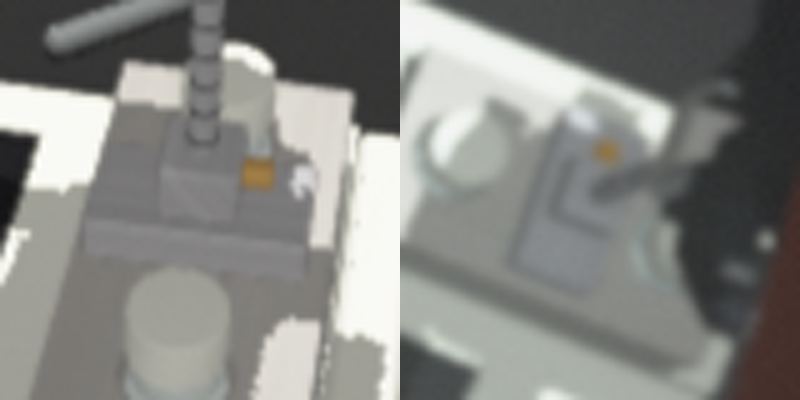

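The gauge is low over the well, with the foot between the vials. Its front top edge runs from (85,220) to (308,242) in the left half, and its lower end from (510,262) to (580,292) in the right half. I'll refine the y offset with edge profiles.

```bash
python3 -c "
from st import *
import pickle
from scipy.ndimage import map_coordinates as mc
a,b=pickle.load(open('d4.pkl','rb'))
c=np.cos(np.radians(-23.5));sn=np.sin(np.radians(-23.5)); zb=.0898
for cam,d,W in(('side',a,[.5668,-.187]),('top',b,[.5694,-.1869])):
  g=cv2.cvtColor(d['img'],6).astype(float)
  for z in((zb+.014,)):
   for x in(-24,-20,-16,22):
    ys=np.arange(-32,32,1.)
    P=np.array([proj(d,[W[0]+(c*x-sn*y)/1000,W[1]+(sn*x+c*y)/1000,z]) for y in ys])
    print(cam,x,list(zip(ys.astype(int).tolist(),mc(g,[P[:,1],P[:,0]],order=1).astype(int).tolist()))[::1] if 0 else ' '.join(map(str,mc(g,[P[:,1],P[:,0]],order=1).astype(int))))
"
```

```text
10.5 [ 0.5679 -0.1887  0.2217] yawY -23.482582898371724 z [ 0.0007 -0.0003 -1.    ] F [ 0.1917  0.5562 -3.8624] 60.28442144393921 0.21857386380107463
side -24 120 120 120 121 122 125 128 132 132 132 131 130 130 130 131 134 135 133 127 118 117 116 116 116 117 118 119 119 119 119 119 120 121 120 120 119 119 118 118 118 118 118 118 117 116 115 115 117 120 121 121 121 121 121 121 121 121 120 120 123 126 146 167 188
side -20 121 121 120 120 120 121 123 127 131 131 131 131 130 130 132 133 134 132 128 122 117 116 116 116 118 119 119 119 118 118 118 119 120 121 120 120 119 118 118 118 118 118 118 118 117 116 116 117 120 122 122 122 122 122 122 122 122 122 122 123 128 138 160 181
side -16 120 120 120 120 121 122 126 129 131 131 131 131 131 131 133 135 135 133 126 120 117 116 116 117 118 119 119 119 119 119 119 120 120 120 120 119 119 118 116 116 117 117 117 117 117 117 117 118 118 119 120 120 120 120 120 119 119 119 121 124 136 157 178 199
side 22 125 125 125 125 125 125 125 127 130 131 131 131 131 131 131 132 134 134 130 125 119 118 118 119 120 120 120 120 120 119 120 121 122 122 122 122 123
[... 453 characters left out ...]
135 134 133 133 134 134 135 136 136 136 136 136 137 137 138 138 138 137 137 137 137 137 137 136 136 134 131 128 123 121 122 124 129 133 136 138 139 139 139 139 139 139 139 139 139 139
top -16 136 139 144 147 151 151 150 148 146 144 141 140 139 138 138 137 136 136 135 133 133 133 133 134 135 135 135 135 136 136 136 137 137 137 137 136 136 136 136 137 137 137 136 135 133 128 123 121 119 123 128 132 136 138 138 139 139 139 139 139 139 140 140 140
top 22 75 81 85 87 89 90 93 94 96 98 101 106 114 123 129 135 136 135 134 133 132 132 132 132 131 129 129 128 127 127 128 129 131 136 141 148 154 162 169 173 174 174 172 170 165 158 152 145 153 163 181 199 210 217 220 221 221 220 217 215 212 210 210 206
```

Emit:
{"name": "move_arm", "arguments": {
  "rows": [
    [0,0,0.1,0,0,0,-1],
    [0,0,0.1,0,0,0,-1],
    [0,0,0.1,0,0,0,-1],
    [0,0,0.1,0,0,0,-1],
    [0,0,0,0,0,0,-1]
  ]
}}

```text
time: 10.92
tool_pos: [0.5675, -0.1886, 0.2169]
tool_rot: [-0.0, 0.836, 0.548, -0.0]
contact_force: [-0.5, 0.3, -4.1]
gripper_width: 0.221
grasp_force: 60.3
```

Emit:
{"name": "move_arm", "arguments": {
  "rows": [
    [0,0,0.05,0,0,0,-1],
    [0,0,0.05,0,0,0,-1],
    [0,0,0,0,0,0,-1]
  ]
}}

```text
time: 11.17
tool_pos: [0.5677, -0.1886, 0.2162]
tool_rot: [-0.0, 0.836, 0.548, -0.0]
contact_force: [-0.7, 0.1, -3.9]
gripper_width: 0.221
grasp_force: 60.3
```

Emit:
{"name": "move_arm", "arguments": {
  "rows": [
    [0,0,0.05,0,0,0,-1],
    [0,0,0.05,0,0,0,-1],
    [0,0,0,0,0,0,-1]
  ]
}}

```text
time: 11.42
tool_pos: [0.5678, -0.1887, 0.216]
tool_rot: [0.0, 0.836, 0.548, 0.0]
contact_force: [-1.7, 1.0, -0.7]
gripper_width: 0.218
grasp_force: 60.7
```

Emit:
{"name": "move_arm", "arguments": {
  "rows": [
    [0,0,0.05,0,0,0,-1],
    [0,0,0.05,0,0,0,-1],
    [0,0,0,0,0,0,-1]
  ]
}}

```text
time: 11.67
tool_pos: [0.5678, -0.1887, 0.2147]
tool_rot: [0.0, 0.836, 0.548, 0.0]
contact_force: [-1.7, 0.3, 0.7]
gripper_width: 0.221
grasp_force: 60.9
```

Emit:
{"name": "move_arm", "arguments": {
  "rows": [
    [0,0,0.05,0,0,0,-1],
    [0,0,0.05,0,0,0,-1],
    [0,0,0,0,0,0,-1]
  ]
}}

```text
time: 11.92
tool_pos: [0.5678, -0.1887, 0.2133]
tool_rot: [0.0, 0.836, 0.548, 0.0]
contact_force: [-1.0, 0.9, 1.3]
gripper_width: 0.224
grasp_force: 60.9
```

Emit:
{"name": "move_arm", "arguments": {
  "rows": [
    [0,0,0.05,0,0,0,-1],
    [0,0,0.05,0,0,0,-1],
    [0,0,0,0,0,0,-1]
  ]
}}

```text
time: 12.17
tool_pos: [0.5678, -0.1887, 0.2122]
tool_rot: [0.0, 0.836, 0.548, 0.0]
contact_force: [-0.8, 0.4, 0.5]
gripper_width: 0.222
grasp_force: 60.9
```

Emit:
{"name": "move_arm", "arguments": {
  "rows": [
    [0,0,0.05,0,0,0,-1],
    [0,0,0.05,0,0,0,-1],
    [0,0,0,0,0,0,-1]
  ]
}}

```text
time: 12.42
tool_pos: [0.5678, -0.1887, 0.2112]
tool_rot: [0.0, 0.836, 0.548, 0.0]
contact_force: [0.1, 0.3, 0.8]
gripper_width: 0.222
grasp_force: 60.9
```

Emit:
{"name": "move_arm", "arguments": {
  "rows": [
    [0,0,0.05,0,0,0,-1],
    [0,0,0.05,0,0,0,-1],
    [0,0,0,0,0,0,-1]
  ]
}}

```text
time: 12.67
tool_pos: [0.5677, -0.1887, 0.2102]
tool_rot: [0.0, 0.836, 0.548, 0.0]
contact_force: [0.0, -0.1, 0.2]
gripper_width: 0.221
grasp_force: 60.9
```

Emit:
{"name": "move_arm", "arguments": {
  "rows": [
    [0,0,0.1,0,0,0,-1],
    [0,0,0.1,0,0,0,-1],
    [0,0,0.1,0,0,0,-1],
    [0,0,0.1,0,0,0,-1],
    [0,0,0.1,0,0,0,-1],
    [0,0,0,0,0,0,-1]
  ]
}}

```text
time: 13.17
tool_pos: [0.5677, -0.1887, 0.205]
tool_rot: [0.0, 0.836, 0.548, -0.0]
contact_force: [0.1, 0.1, 0.7]
gripper_width: 0.218
grasp_force: 60.9
```

Emit:
{"name": "move_arm", "arguments": {
  "rows": [
    [0,0,0.15,0,0,0,-1],
    [0,0,0.15,0,0,0,-1],
    [0,0,0.15,0,0,0,-1],
    [0,0,0.15,0,0,0,-1],
    [0,0,0.15,0,0,0,-1],
    [0,0,0.15,0,0,0,-1],
    [0,0,0.15,0,0,0,-1],
    [0,0,0.15,0,0,0,-1],
    [0,0,0.15,0,0,0,-1],
    [0,0,0.15,0,0,0,-1],
    [0,0,0.1,0,0,0,-1],
    [0,0,0,0,0,0,-1]
  ]
}}

```text
time: 14.17
tool_pos: [0.5677, -0.1886, 0.1889]
tool_rot: [-0.0, 0.836, 0.548, -0.0]
contact_force: [0.5, 0.2, -0.6]
gripper_width: 0.218
grasp_force: 60.8
```

```bash
python3 -c "
from st import *
import pickle
a=grab('side','s5.png')
A=a['img'][220:325,200:305]
cv2.imwrite('pics/v5.png',cv2.resize(A,(500,500),interpolation=2))
"
```

```text
14.1667 [ 0.5677 -0.1886  0.1889] yawY -23.4894217169677 z [-0.0001  0.     -1.    ] F [ 0.4617  0.2093 -0.6354] 60.78677773475647 0.21836652332675877
```

View pics/v5.png

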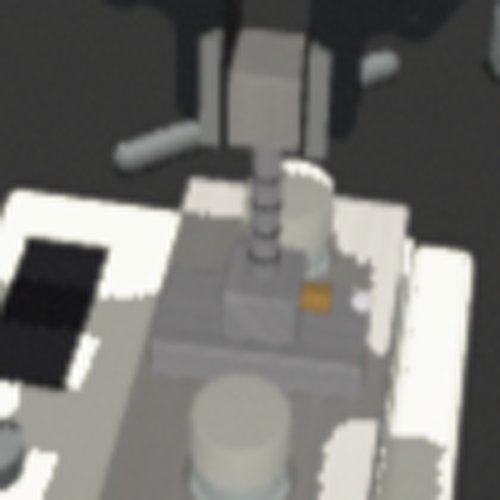

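The side crop shows the knob lowered about 27 mm, with the foot lying flat between the vials, at about (258,330).

Emit:
{"name": "move_arm", "arguments": {
  "rows": [
    [0,0,0.1,0,0,0,-1],
    [0,0,0.1,0,0,0,-1],
    [0,0,0.1,0,0,0,-1],
    [0,0,0.1,0,0,0,-1],
    [0,0,0.1,0,0,0,-1],
    [0,0,0,0,0,0,-1]
  ]
}}

```text
time: 14.72
tool_pos: [0.5677, -0.1886, 0.184]
tool_rot: [-0.0, 0.836, 0.548, -0.0]
contact_force: [0.2, 0.4, -0.8]
gripper_width: 0.22
grasp_force: 60.9
```

Emit:
{"name": "move_arm", "arguments": {
  "rows": [
    [0,0,0.03,0,0,0,-1],
    [0,0,0.03,0,0,0,-1],
    [0,0,0.03,0,0,0,-1],
    [0,0,0.03,0,0,0,-1],
    [0,0,0,0,0,0,-1]
  ]
}}

```text
time: 15.13
tool_pos: [0.5677, -0.1887, 0.1831]
tool_rot: [0.0, 0.836, 0.548, 0.0]
contact_force: [-1.1, -1.0, 1.0]
gripper_width: 0.217
grasp_force: 60.9
```

Emit:
{"name": "move_arm", "arguments": {
  "rows": [
    [0,0,0.03,0,0,0,-1],
    [0,0,0.03,0,0,0,-1],
    [0,0,0.03,0,0,0,-1],
    [0,0,0.03,0,0,0,-1],
    [0,0,0,0,0,0,-1]
  ]
}}

```text
time: 15.55
tool_pos: [0.5677, -0.1887, 0.1818]
tool_rot: [0.0, 0.836, 0.548, 0.0]
contact_force: [-0.5, -0.7, 0.5]
gripper_width: 0.222
grasp_force: 60.9
```

Emit:
{"name": "move_arm", "arguments": {
  "rows": [
    [0,0,0.04,0,0,0,-1],
    [0,0,0.04,0,0,0,-1],
    [0,0,0.04,0,0,0,-1],
    [0,0,0,0,0,0,-1]
  ]
}}

```text
time: 15.88
tool_pos: [0.5677, -0.1886, 0.1806]
tool_rot: [-0.0, 0.836, 0.548, 0.0]
contact_force: [-0.1, 0.6, -0.1]
gripper_width: 0.219
grasp_force: 60.9
```

Emit:
{"name": "move_arm", "arguments": {
  "rows": [
    [0,0,0.04,0,0,0,-1],
    [0,0,0.04,0,0,0,-1],
    [0,0,0.04,0,0,0,-1],
    [0,0,0,0,0,0,-1]
  ]
}}

```text
time: 16.22
tool_pos: [0.5677, -0.1887, 0.1794]
tool_rot: [-0.0, 0.836, 0.548, -0.0]
contact_force: [0.8, 0.3, 0.4]
gripper_width: 0.217
grasp_force: 60.9
```

Emit:
{"name": "move_arm", "arguments": {
  "rows": [
    [0,0,0.04,0,0,0,-1],
    [0,0,0.04,0,0,0,-1],
    [0,0,0.04,0,0,0,-1],
    [0,0,0,0,0,0,-1]
  ]
}}

```text
time: 16.55
tool_pos: [0.5677, -0.1887, 0.1782]
tool_rot: [0.0, 0.836, 0.548, -0.0]
contact_force: [-0.2, -0.2, 0.0]
gripper_width: 0.218
grasp_force: 60.9
```

Emit:
{"name": "move_arm", "arguments": {
  "rows": [
    [0,0,0.04,0,0,0,-1],
    [0,0,0.04,0,0,0,-1],
    [0,0,0.04,0,0,0,-1],
    [0,0,0,0,0,0,-1]
  ]
}}

```text
time: 16.88
tool_pos: [0.5677, -0.1887, 0.177]
tool_rot: [0.0, 0.836, 0.548, 0.0]
contact_force: [0.2, 0.7, 0.3]
gripper_width: 0.222
grasp_force: 60.9
```

Emit:
{"name": "move_arm", "arguments": {
  "rows": [
    [0,0,0.04,0,0,0,-1],
    [0,0,0.04,0,0,0,-1],
    [0,0,0.04,0,0,0,-1],
    [0,0,0,0,0,0,-1]
  ]
}}

```text
time: 17.22
tool_pos: [0.5677, -0.1887, 0.1758]
tool_rot: [0.0, 0.836, 0.548, -0.0]
contact_force: [-0.7, 0.0, 0.4]
gripper_width: 0.22
grasp_force: 60.9
```

Emit:
{"name": "move_arm", "arguments": {
  "rows": [
    [0,0,0.04,0,0,0,-1],
    [0,0,0.04,0,0,0,-1],
    [0,0,0.04,0,0,0,-1],
    [0,0,0,0,0,0,-1]
  ]
}}

```text
time: 17.55
tool_pos: [0.5677, -0.1887, 0.1746]
tool_rot: [-0.0, 0.836, 0.548, 0.0]
contact_force: [0.9, 0.0, -0.0]
gripper_width: 0.226
grasp_force: 60.9
```

Emit:
{"name": "move_arm", "arguments": {
  "rows": [
    [0,0,0.04,0,0,0,-1],
    [0,0,0.04,0,0,0,-1],
    [0,0,0.04,0,0,0,-1],
    [0,0,0,0,0,0,-1]
  ]
}}

```text
time: 17.88
tool_pos: [0.5677, -0.1886, 0.1734]
tool_rot: [0.0, 0.836, 0.548, 0.0]
contact_force: [0.7, 0.6, 0.8]
gripper_width: 0.217
grasp_force: 60.9
```

Emit:
{"name": "move_arm", "arguments": {
  "rows": [
    [0,0,0.04,0,0,0,-1],
    [0,0,0.04,0,0,0,-1],
    [0,0,0.04,0,0,0,-1],
    [0,0,0,0,0,0,-1]
  ]
}}

```text
time: 18.22
tool_pos: [0.5677, -0.1886, 0.1722]
tool_rot: [0.0, 0.836, 0.548, 0.0]
contact_force: [0.8, -0.0, 0.2]
gripper_width: 0.22
grasp_force: 60.9
```

Emit:
{"name": "move_arm", "arguments": {
  "rows": [
    [0,0,0.04,0,0,0,-1],
    [0,0,0.04,0,0,0,-1],
    [0,0,0.04,0,0,0,-1],
    [0,0,0,0,0,0,-1]
  ]
}}

```text
time: 18.55
tool_pos: [0.5677, -0.1887, 0.171]
tool_rot: [0.0, 0.836, 0.548, -0.0]
contact_force: [-0.5, 0.5, -0.5]
gripper_width: 0.219
grasp_force: 60.9
```

Emit:
{"name": "move_arm", "arguments": {
  "rows": [
    [0,0,0.04,0,0,0,-1],
    [0,0,0.04,0,0,0,-1],
    [0,0,0.04,0,0,0,-1],
    [0,0,0,0,0,0,-1]
  ]
}}

```text
time: 18.88
tool_pos: [0.5677, -0.1887, 0.1698]
tool_rot: [0.0, 0.836, 0.548, 0.0]
contact_force: [0.5, -0.0, 0.3]
gripper_width: 0.221
grasp_force: 60.9
```

Emit:
{"name": "move_arm", "arguments": {
  "rows": [
    [0,0,0.04,0,0,0,-1],
    [0,0,0.04,0,0,0,-1],
    [0,0,0.04,0,0,0,-1],
    [0,0,0,0,0,0,-1]
  ]
}}

```text
time: 19.22
tool_pos: [0.5677, -0.1887, 0.1686]
tool_rot: [0.0, 0.836, 0.548, -0.0]
contact_force: [0.2, -0.1, 0.5]
gripper_width: 0.22
grasp_force: 60.9
```

Emit:
{"name": "move_arm", "arguments": {
  "rows": [
    [0,0,0.04,0,0,0,-1],
    [0,0,0.04,0,0,0,-1],
    [0,0,0.04,0,0,0,-1],
    [0,0,0,0,0,0,-1]
  ]
}}

```text
time: 19.55
tool_pos: [0.5677, -0.1886, 0.1674]
tool_rot: [0.0, 0.836, 0.548, 0.0]
contact_force: [-0.6, -0.3, 0.9]
gripper_width: 0.22
grasp_force: 60.9
```

Emit:
{"name": "move_arm", "arguments": {
  "rows": [
    [0,0,0.04,0,0,0,-1],
    [0,0,0.04,0,0,0,-1],
    [0,0,0.04,0,0,0,-1],
    [0,0,0,0,0,0,-1]
  ]
}}

```text
time: 19.88
tool_pos: [0.5677, -0.1887, 0.1662]
tool_rot: [0.0, 0.836, 0.548, 0.0]
contact_force: [0.0, -0.7, 1.1]
gripper_width: 0.219
grasp_force: 60.9
```

Emit:
{"name": "move_arm", "arguments": {
  "rows": [
    [0,0,0.04,0,0,0,-1],
    [0,0,0.04,0,0,0,-1],
    [0,0,0.04,0,0,0,-1],
    [0,0,0,0,0,0,-1]
  ]
}}

```text
time: 20.22
tool_pos: [0.5677, -0.1887, 0.165]
tool_rot: [0.0, 0.836, 0.548, 0.0]
contact_force: [-0.2, -0.2, -0.7]
gripper_width: 0.22
grasp_force: 60.9
```

Emit:
{"name": "move_arm", "arguments": {
  "rows": [
    [0,0,0.04,0,0,0,-1],
    [0,0,0.04,0,0,0,-1],
    [0,0,0.04,0,0,0,-1],
    [0,0,0,0,0,0,-1]
  ]
}}

```text
time: 20.55
tool_pos: [0.5677, -0.1886, 0.1638]
tool_rot: [-0.0, 0.836, 0.548, 0.0]
contact_force: [-0.7, 0.2, 0.7]
gripper_width: 0.218
grasp_force: 60.9
```

Emit:
{"name": "move_arm", "arguments": {
  "rows": [
    [0,0,0.04,0,0,0,-1],
    [0,0,0.04,0,0,0,-1],
    [0,0,0.04,0,0,0,-1],
    [0,0,0,0,0,0,-1]
  ]
}}

```text
time: 20.88
tool_pos: [0.5677, -0.1887, 0.1626]
tool_rot: [0.0, 0.836, 0.548, 0.0]
contact_force: [-0.6, -0.5, 0.2]
gripper_width: 0.221
grasp_force: 60.9
```

Emit:
{"name": "move_arm", "arguments": {
  "rows": [
    [0,0,0.04,0,0,0,-1],
    [0,0,0.04,0,0,0,-1],
    [0,0,0.04,0,0,0,-1],
    [0,0,0,0,0,0,-1]
  ]
}}

```text
time: 21.22
tool_pos: [0.5677, -0.1886, 0.1614]
tool_rot: [0.0, 0.836, 0.548, 0.0]
contact_force: [-0.6, 0.3, 1.0]
gripper_width: 0.224
grasp_force: 60.9
```

Emit:
{"name": "move_arm", "arguments": {
  "rows": [
    [0,0,0.04,0,0,0,-1],
    [0,0,0.04,0,0,0,-1],
    [0,0,0.04,0,0,0,-1],
    [0,0,0,0,0,0,-1]
  ]
}}

```text
time: 21.55
tool_pos: [0.5677, -0.1887, 0.1602]
tool_rot: [0.0, 0.836, 0.548, 0.0]
contact_force: [-0.1, 0.4, 0.7]
gripper_width: 0.223
grasp_force: 60.9
```

Emit:
{"name": "move_arm", "arguments": {
  "rows": [
    [0,0,0.04,0,0,0,-1],
    [0,0,0.04,0,0,0,-1],
    [0,0,0.04,0,0,0,-1],
    [0,0,0,0,0,0,-1]
  ]
}}

```text
time: 21.88
tool_pos: [0.5677, -0.1886, 0.159]
tool_rot: [0.0, 0.836, 0.548, -0.0]
contact_force: [0.1, -0.1, 0.4]
gripper_width: 0.219
grasp_force: 60.9
```

Emit:
{"name": "move_arm", "arguments": {
  "rows": [
    [0,0,0.04,0,0,0,-1],
    [0,0,0.04,0,0,0,-1],
    [0,0,0.04,0,0,0,-1],
    [0,0,0,0,0,0,-1]
  ]
}}

```text
time: 22.22
tool_pos: [0.5678, -0.1887, 0.1586]
tool_rot: [0.0, 0.836, 0.548, 0.0]
contact_force: [-1.4, -0.1, 5.0]
gripper_width: 0.225
grasp_force: 61.5
```

The rod has bottomed: the force rose to about 5 N with the motion 0.8 mm short of the command. I'll hold briefly.

Emit:
{"name": "move_arm", "arguments": {
  "rows": [
    [0,0,0,0,0,0,-1],
    [0,0,0,0,0,0,-1],
    [0,0,0,0,0,0,-1]
  ]
}}

```text
time: 22.47
tool_pos: [0.5678, -0.1887, 0.1586]
tool_rot: [0.0, 0.836, 0.548, 0.0]
contact_force: [-1.6, 1.3, 5.5]
gripper_width: 0.223
grasp_force: 61.5
```

Emit:
{"name": "move_arm", "arguments": {
  "rows": [
    [0,0,0,0,0,0,-0.4],
    [0,0,0,0,0,0,-0.2],
    [0,0,0,0,0,0,0],
    [0,0,0,0,0,0,0],
    [0,0,0,0,0,0,0]
  ]
}}

```text
time: 22.88
tool_pos: [0.5676, -0.1886, 0.1575]
tool_rot: [-0.0, 0.836, 0.548, -0.0]
contact_force: [0.5, -1.0, 0.2]
gripper_width: 0.503
grasp_force: 0.0
```

```bash
python3 -c "
from st import *
a=grab('side','s6.png')
A=a['img'][220:325,200:305]
cv2.imwrite('pics/v6.png',cv2.resize(A,(500,500),interpolation=2))
"
```

```text
22.8833 [ 0.5676 -0.1886  0.1575] yawY -23.490102102342917 z [-0.0004  0.0002 -1.    ] F [ 0.4845 -1.0173  0.1749] 0.0 0.5025261048606049
```

View pics/v6.png

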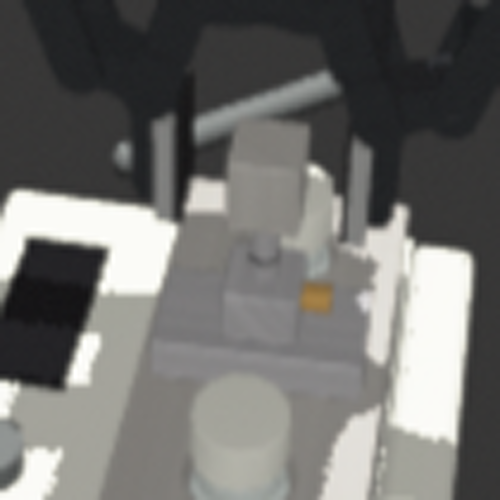

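The gauge stands flat and the fingers are clear on both sides of the knob. I'll rise, shut the jaws and press the knob top lightly once, so that the rod is sure to be seated on the bottom.

Emit:
{"name": "move_arm", "arguments": {
  "rows": [
    [0,0,-0.2,0,0,0,0],
    [0,0,-0.8,0,0,0,0],
    [0,0,-1,0,0,0,0],
    [0,0,-1,0,0,0,0],
    [0,0,-1,0,0,0,0],
    [0,0,-0.5,0,0,0,0],
    [0,0,0,0,0,0,-1],
    [0,0,0,0,0,0,-1],
    [0,0,0,0,0,0,-1],
    [0,0,0,0,0,0,-1],
    [0,0,0,0,0,0,-1],
    [0,0,0,0,0,0,-1]
  ]
}}

```text
time: 23.93
tool_pos: [0.5674, -0.1885, 0.2022]
tool_rot: [-0.0, 0.836, 0.548, -0.0]
contact_force: [0.5, 0.1, -1.4]
gripper_width: 0.005
grasp_force: 0.0
```

Emit:
{"name": "move_arm", "arguments": {
  "rows": [
    [0,0,0.2,0,0,0,-1],
    [0,0,0.3,0,0,0,-1],
    [0,0,0.3,0,0,0,-1],
    [0,0,0.3,0,0,0,-1],
    [0,0,0.2,0,0,0,-1],
    [0,0,0,0,0,0,-1]
  ]
}}

```text
time: 24.43
tool_pos: [0.5673, -0.1885, 0.189]
tool_rot: [-0.001, 0.836, 0.548, -0.0]
contact_force: [-0.4, 0.4, -0.3]
gripper_width: -0.001
grasp_force: 0.0
```

Emit:
{"name": "move_arm", "arguments": {
  "rows": [
    [0,0,0.1,0,0,0,-1],
    [0,0,0.1,0,0,0,-1],
    [0,0,0.1,0,0,0,-1],
    [0,0,0.1,0,0,0,-1],
    [0,0,0,0,0,0,-1]
  ]
}}

```text
time: 24.85
tool_pos: [0.5676, -0.1886, 0.1857]
tool_rot: [-0.0, 0.836, 0.548, -0.0]
contact_force: [-0.7, 0.4, -0.5]
gripper_width: -0.004
grasp_force: 0.0
```

Emit:
{"name": "move_arm", "arguments": {
  "rows": [
    [0,0,0.05,0,0,0,-1],
    [0,0,0.05,0,0,0,-1],
    [0,0,0,0,0,0,-1]
  ]
}}

```text
time: 25.1
tool_pos: [0.5677, -0.1886, 0.1848]
tool_rot: [-0.0, 0.836, 0.548, -0.0]
contact_force: [0.4, -0.8, 0.3]
gripper_width: 0.003
grasp_force: 0.0
```

Emit:
{"name": "move_arm", "arguments": {
  "rows": [
    [0,0,0.05,0,0,0,-1],
    [0,0,0.05,0,0,0,-1],
    [0,0,0,0,0,0,-1]
  ]
}}

```text
time: 25.35
tool_pos: [0.5676, -0.1886, 0.1838]
tool_rot: [-0.0, 0.836, 0.548, -0.0]
contact_force: [-0.0, -0.0, 0.2]
gripper_width: 0.001
grasp_force: 0.0
```

Emit:
{"name": "move_arm", "arguments": {
  "rows": [
    [0,0,0.05,0,0,0,-1],
    [0,0,0.05,0,0,0,-1],
    [0,0,0,0,0,0,-1]
  ]
}}

```text
time: 25.6
tool_pos: [0.5676, -0.1886, 0.1828]
tool_rot: [-0.0, 0.836, 0.548, -0.0]
contact_force: [0.2, -0.2, 0.7]
gripper_width: 0.001
grasp_force: 0.0
```

Emit:
{"name": "move_arm", "arguments": {
  "rows": [
    [0,0,0.05,0,0,0,-1],
    [0,0,0.05,0,0,0,-1],
    [0,0,0,0,0,0,-1]
  ]
}}

```text
time: 25.85
tool_pos: [0.5679, -0.1887, 0.1826]
tool_rot: [0.0, 0.836, 0.548, 0.0]
contact_force: [-1.7, 1.3, 3.6]
gripper_width: -0.001
grasp_force: 1.9
```

Pressing at 3.6 N, above the 1.5 N drag, gives no sliding, so the rod is seated on the bottom. Now I'll retreat.

Emit:
{"name": "move_arm", "arguments": {
  "rows": [
    [0,0,-0.1,0,0,0,-1],
    [0,0,-0.3,0,0,0,-1],
    [0,0,-1,0,0,0,-1],
    [0,0,-2,0,0,0,-1],
    [0,0,-2,0,0,0,-1],
    [0,0,-2,0,0,0,-1],
    [0,0,-2,0,0,0,-1],
    [0,0,-1,0,0,0,-1],
    [0,0,0,0,0,0,-1],
    [0,0,0,0,0,0,-1],
    [0,0,0,0,0,0,-1]
  ]
}}

```text
time: 26.77
tool_pos: [0.5671, -0.1884, 0.2843]
tool_rot: [-0.001, 0.836, 0.548, -0.001]
contact_force: [0.9, 0.4, 0.6]
gripper_width: 0.0
grasp_force: 0.0
```

```bash
python3 -c "
from st import *
a=grab('side','s7.png')
A=a['img'][200:360,180:340]
cv2.imwrite('pics/v7.png',cv2.resize(A,(500,500),interpolation=2))
"
```

```text
26.7667 [ 0.5671 -0.1884  0.2843] yawY -23.493069044570053 z [-0.0021  0.001  -1.    ] F [0.8843 0.3964 0.6267] 0.0 0.00022166956960787543
```

View pics/v7.png

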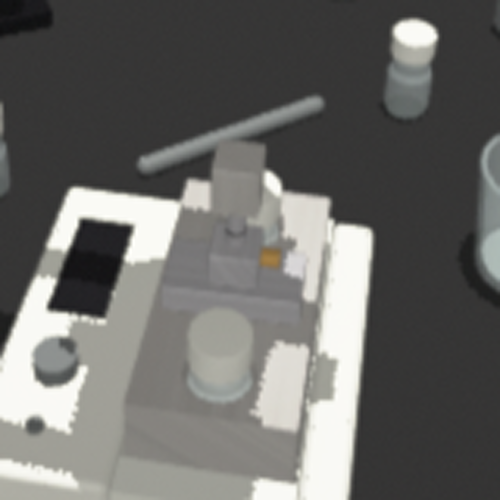

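The gauge stands square between the two vials, with the foot at about (233,280) and the arm clear of it. I'll hand in.

```bash
python3 -c "
from plant import manip
print(manip.job_done())"
```

```text
the job is handed in; nothing more can be done
None
```

I handed the job in at about 27 s. The gauge stands square on the block over the small well with its rod resting on the bottom (pressed to about 5.5 N at most on the wrist readings); the hand-in returned no verdict.

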